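Move the saucepan to the keep-warm ring and hold its lid ready above it

ROBOT

A 6-joint arm with a two-finger parallel gripper is mounted at the origin on a cart in front of the work surface, level with it; the furniture and walls round the work are solid. World frame = base frame: x ahead of the robot, y to its left, z up, the work surface at z = 0. Lengths are in m, angles in rad, forces in N, time in s.
With the tool pointing down it reaches from about 0.35 to 0.775 m from the base axis. Payload 5.5 kg.
Tool frame: the origin (TCP) lies on the centre line of the jaws, within the pads' length; the fingertips stand 22 mm ahead of it and the grasp point (between the pads) lies 3 mm ahead of it; z points along the fingers, y is the direction in which the jaws open and shut (so a half turn about z gives the same grasp; the last joint's range is limited). The gripper opens to 85 mm and grips with 20 to 120 N. Pads are 22 mm wide; open, the fingers measure 114 mm over their backs; the gripper's body (76 mm by 85 mm) begins 54 mm behind the grasp point. The pads swing forward as they close: fully open they stand 13 mm farther back than shut.
Start: joints at [1.169, 0.313, 0.046, 1.304, 0, 1.431], TCP at [0.149, 0.555, 0.253] pointing down, gripper open.
Joint ranges: [-2.76, 2.76], [-0.86, 1.69], [-1.03, 1.26], [-2.2, 2.34], [-1.47, 1.5], [-3.14, 3.14]. Speed limits (rad/s): [2.57, 2.57, 3.14, 3.14, 3.14, 3.14].

INTERFACE

Orientations are given as a rotation vector (axis times angle).
In Python, from station import observe, read_camera, hand_in gives the robot as it stands. The module is installed in compiled form; this text tells all that it offers.
- The arm moves only by the tool servo_tool, never from a script. Its argument "steps" is one flat list of numbers, 5 for each row, row after row: the finger opening in mm, from 0 to 85.4, then the shift along the tool's x, y, z in mm, then the turn about the tool's z in degrees. In form: [grip, dx, dy, dz, yaw, grip, dx, dy, dz, yaw, ...]. A call has 1 to 5 rows; each row shifts and turns the commanded pose from where the row before left it, along the tool's axes as they then stand; what a row does not reach is not made up. A row lasts 1/10 s, in which the tool goes at most 50 mm and 8.59 degrees, less where a joint would pass 70% of its speed; a pose out of reach is approached as far as the arm can. A call with a gripper value outside its range is refused whole. The fingers move at their own pace and stop on an object; "grip_force" is the grip in N (left out, the last holds). Time passes only in rows, so rows that do not move let the fingers close. It gives the time, the measured TCP pose, the force and the opening at its end, in the units of the state.
- observe(): the state, without advancing time (a new reading comes with each control period).
- read_camera(name): name is "side" or "top" or "wrist"; returns a dict with "pixels" (420x560x3 uint8, blue, green, red), "mtx" (3x3 intrinsics, pixels), "position" and "rotation" of the camera in the world; the wrist camera has in their place "T_tool_cam" (4x4, takes a point from camera to tool coordinates, whose origin is the TCP and whose axes are the flange's). Camera axes: x right, y up, looking along -z (the intrinsics and any distortion apply to the point x, -y, -z); pixel columns grow to the right and rows downward; lengths in m; the calibration is good to about 2 mm. A picture is of the moment at which its call begins: read the wrist's pose just before it. There is no depth.
- hand_in(): hands the job in, once; it reports no verdict.
The state is a dict: "clock": time; "q": joint angles; "dq": joint speeds; "joint_torque": joint torques, N m; "tool_pos": TCP position; "tool_rot": TCP orientation; "ft_force": force on the tool from outside, world axes, zero at the start; "torque": the same for the moment, N m; "width": finger opening in m.
Only numpy, scipy, OpenCV 4.12 (cv2) and the standard library are available. Lean on these libraries where they do the work, as an engineer would, in place of code of your own. Each camera call takes 0.05 s, during which the arm holds its last target. There are 200 camera calls.

TASK

Slide the small saucepan along the warming tray from the orange ring to the white ring, without lifting it, so that its base stands inside the white ring. Then fetch its lid over the glasses and the pepper mill and finish still holding the lid: level, centred over the pan and hovering 1 to 3 cm above its rim without touching it. Leave everything else standing where it is.

Things in the scene. Friction and masses are not known exactly. Their poses are not given: they have to be found in the camera images.
- tray: flat black warming tray with a dark steel edge, fixed to the worktop, 170 x 340 mm, 12 mm thick. Origin: centre of its underside, on the worktop; z up, y along its length. The two rings lie on it 170 mm apart, at 85 mm either way from its middle along y (which is which varies). Wall cabinets hang from 0.48 m above the worktop, their fronts at x = 0.60: swing the arm round drawn in
- orange_zone: orange ring printed on the tray (outer 140, inner 132 mm diameter, small dot in the middle), where the saucepan stands at the start. Origin: ring centre on the tray's top; nothing to collide with
- white_zone: white ring printed on the tray (outer 140, inner 132 mm diameter, small dot in the middle), empty at the start. Origin: ring centre on the tray's top; nothing to collide with
- saucepan: small steel saucepan, loose on the tray, 0.45 kg; base 100, rim 116 mm diameter, 60 high, wall 3. Origin: centre of its underside; z up; handle along its own -x: straight black bar 18 mm wide, 16 high, from 70 to 158 mm from the pan axis, its middle line 51 mm above the underside. At the start the handle points to the robot and to the robot's right
- lid: round steel saucepan lid, 124 mm diameter, about 0.18 kg, lying knob up on the worktop at the left, in front of the sink. Origin: centre of its flat underside; z up. Edge 4 mm thick, rising to 12 mm at the middle; a 16 mm steel stem up to 20 mm, then a black cylindrical knob of 26 mm diameter from 20 to 44 mm above the underside, on the axis
- glass_1: drinking glass of clear glass, 80 mm diameter, 91 mm high, loose, between lid and tray. Origin: centre of its underside
- glass_2: second such glass, also between lid and tray, 80 mm diameter, 91 mm high, loose. Origin: centre of its underside
- pepper_mill: brown wooden pepper mill, 58 mm diameter, 170 mm high, loose, standing near the glasses, between sink and tray. Origin: centre of its underside
- mug_1: green and white mug, 86 x 120 x 88 mm high, loose, behind the tray; to be left alone. Origin: underside
- egg_timer: teal egg timer, 63 mm diameter, 58 mm high, loose, behind the tray at the right; to be left alone. Origin: centre of its underside
- blue_bowl: blue bowl, 172 mm diameter, 77 mm high, loose, behind the tray; to be left alone. Origin: centre of its underside
Not all that is in view belongs to the job. Leave any yellow look-alike of the lid alone.

How it is judged:
By the outcome, as a careful person would: the job done as asked, in the order asked, and still so for the second after the job is handed in, while the arm keeps its last pose, push and grip.
It also fails if it takes over 72 s, if anything falls off the work surface, if the arm or the gripper's body presses on something with over 40 N, if the wrist force passes 120 N, or if a joint passes its speed limit or range.

## Working session

There is one attempt and no reset: what is moved stays moved. The work goes in short steps, Python scripts to look and compute and a tool call to move; the robot and the scene stay as the last step left them, time stands still between calls to the robot, and variables do not carry over. Pictures are saved under pics/ and viewed, about 8 in all and at most 12, crops included, and the job is handed in when it is done.

Besides the shell and the picture viewer there is one more tool, called after ">>>" as name(argument=value, ...) on one line, values as JSON. servo_tool: Moves the arm, as the interface text tells. Its arguments: {"type":"object","properties":{"steps":{"type":"array","items":{"type":"number"}},"grip_force":{"type":"number"}},"required":["steps"]}

```bash
mkdir -p pics
cat > h.py <<'E'
import numpy as np, cv2
from scipy.spatial.transform import Rotation as R
from station import observe, read_camera
def cam(n):
    s=observe(); c=read_camera(n)
    if n=="wrist":
        T=np.eye(4);T[:3,:3]=R.from_rotvec(s["tool_rot"]).as_matrix();T[:3,3]=s["tool_pos"]
        T=T@np.array(c["T_tool_cam"]); c["rotation"]=T[:3,:3]; c["position"]=T[:3,3]
    c["position"]=np.array(c["position"]);c["rotation"]=np.array(c["rotation"]);c["mtx"]=np.array(c["mtx"])
    if c["rotation"].shape!=(3,3): c["rotation"]=R.from_rotvec(c["rotation"].ravel()).as_matrix()
    return c
def ray(c,uv):
    d=c.get("distortion",c.get("dist"))
    p=cv2.undistortPoints(np.array(uv,float).reshape(-1,1,2),c["mtx"],None if d is None else np.array(d)).reshape(-1,2)
    return np.c_[p[:,0],-p[:,1],-np.ones(len(p))]@c["rotation"].T
def plane(c,uv,z):
    d=ray(c,uv); t=(z-c["position"][2])/d[:,2]
    return c["position"]+d*t[:,None]
def proj(c,P):
    q=(np.atleast_2d(P)-c["position"])@c["rotation"]; q=q*[1,-1,-1]
    return cv2.projectPoints(q,np.zeros(3),np.zeros(3),c["mtx"],c.get("distortion",c.get("dist")))[0].reshape(-1,2)
E
python3 - <<'E'
from h import *
s=observe(); print(s)
for n in("top","side","wrist"):
    c=cam(n); print(n,{k:v for k,v in c.items() if k!="pixels"}); cv2.imwrite(f"pics/{n}0.png",c["pixels"])
E
```

```text
{'clock': 0.0, 'q': array([1.16943931e+00, 3.14019548e-01, 4.49675004e-02, 1.30357153e+00,
       5.62073772e-05, 1.43117121e+00]), 'dq': array([-1.16900319e-03,  1.26380415e-03,  1.13490104e-03,  4.39999239e-04,
       -4.92830717e-04,  3.83970491e-05]), 'joint_torque': array([ 8.97850314e-04, -4.80629110e+01,  2.98533404e+01,  1.95197971e-02,
        1.44703385e-06, -2.67797283e-06]), 'tool_pos': array([0.14860908, 0.5549855 , 0.25239323]), 'tool_rot': array([-4.09884175e-01, -3.11419075e+00,  2.74181412e-03]), 'ft_force': array([-0.54103416,  0.37276954, -0.23299267]), 'torque': array([0.03707258, 0.03306722, 0.0072986 ]), 'width': 0.0854302565836968}
top {'mtx': array([[384.55261031,   0.        , 284.39225108],
       [  0.        , 384.55261031, 206.55551431],
       [  0.        ,   0.        ,   1.        ]]), 'position': array([-0.06480413,  0.4479824 ,  1.40747792]), 'rotation': array([[-0.46734233,  0.78612232, -0.40447848],
       [-0.88398775, -0.40903968,  0.22638949],
       [ 0.01252209,  0.46335541,  0.88608406]])}
side {'mtx': array([[482.418282  ,   0.        , 279
[... 373 characters left out ...]
.        , 279.13226677],
       [  0.        , 352.09725377, 210.44453479],
       [  0.        ,   0.        ,   1.        ]]), 'T_tool_cam': array([[-1.82243992e-04,  9.51367219e-01,  3.08059055e-01,
         7.90254407e-02],
       [ 9.99999770e-01, -2.80874892e-05,  6.78329246e-04,
         1.73313110e-04],
       [ 6.53992814e-04,  3.08059108e-01, -9.51366995e-01,
        -1.21255074e-01],
       [ 0.00000000e+00,  0.00000000e+00,  0.00000000e+00,
         1.00000000e+00]]), 'rotation': array([[ 0.25902979, -0.91915147, -0.29675602],
       [ 0.96586658,  0.24576617,  0.0818581 ],
       [-0.00230741, -0.3078304 ,  0.95143845]]), 'position': array([0.07246469, 0.57582668, 0.37375118])}
```

View pics/top0.png

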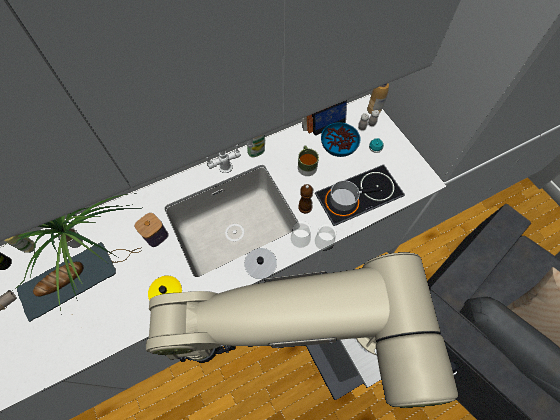

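View pics/side0.png

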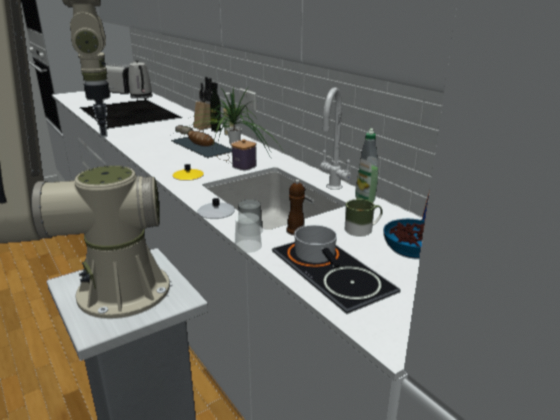

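View pics/wrist0.png

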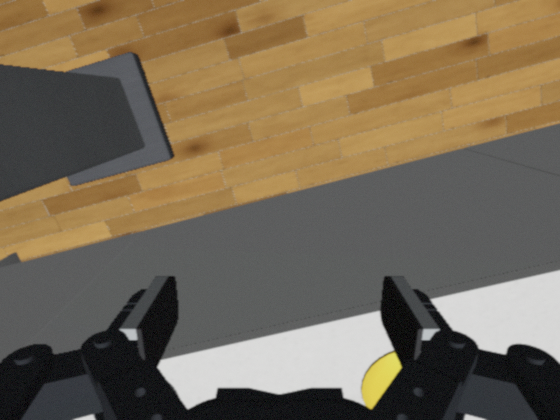

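Top view: the steel lid is at (261,262) and the yellow look-alike at (165,288). The glasses are at (300,235) and (325,238), the mill at (306,198), the pan at (345,195) on the orange ring, and the white ring at (377,185). Lid candidates are steel (261,262) and yellow (165,288), so I choose the steel one. Next come a close crop and measurements.

Run:
```python
from h import *
a=cv2.imread("pics/top0.png")[150:285,235:415]; b=cv2.imread("pics/side0.png")[165:310,185:400]
a=cv2.resize(a,(400,300),interpolation=cv2.INTER_CUBIC); b=cv2.resize(b,(445,300),interpolation=cv2.INTER_CUBIC)
a=cv2.resize(cv2.imread("pics/top0.png")[155:285,240:412],None,fx=4.6,fy=4.6,interpolation=cv2.INTER_CUBIC)
cv2.imwrite("pics/tcrop.png",a)
b=cv2.resize(cv2.imread("pics/side0.png")[170:310,190:400],None,fx=3.8,fy=3.8,interpolation=cv2.INTER_CUBIC)
cv2.imwrite("pics/scrop.png",b)
```

```text
(no output)
```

View pics/tcrop.png

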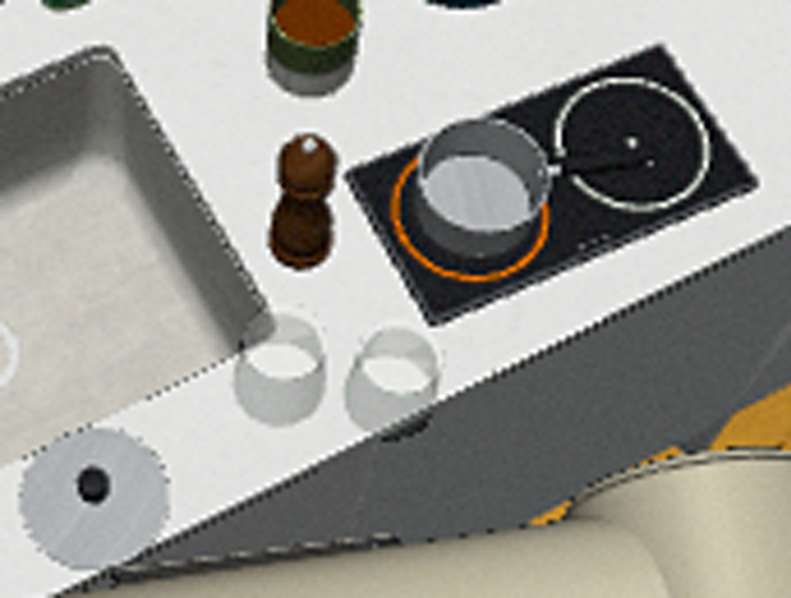

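View pics/scrop.png

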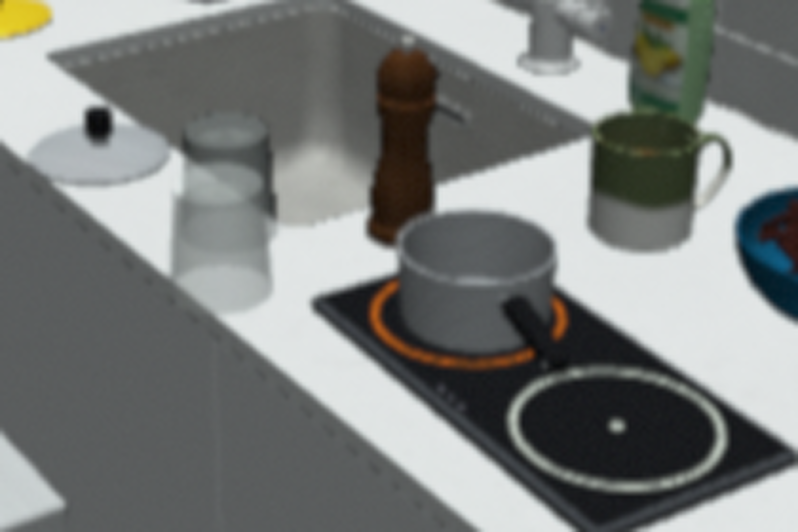

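The close crop confirms the choice: steel lid with black knob at top px (260,260). The handle tip is at about (381,190) in the top view and (337,265) in the side view.

Run:
```python
from h import *
t=cam("top"); s=cam("side")
T=lambda u,v:[[u/4.6+240,v/4.6+155]]
S=lambda u,v:[[u/3.8+190,v/3.8+170]]
def two(a,b):
    da,db=ray(t,a)[0],ray(s,b)[0]; A=np.c_[da,-db]; k=np.linalg.lstsq(A,s["position"]-t["position"],rcond=None)[0]
    p,q=t["position"]+da*k[0],s["position"]+db*k[1]; return ((p+q)/2).round(4),np.linalg.norm(p-q).round(4)
f=lambda n,c,uv,z:print(n,plane(c,uv,z).round(4)[0])
f("white T",t,T(633,144),.012); f("white S",s,S(617,427),.012)
for a,b in zip([(348,172),(432,325),(757,185),(660,45)],"abcd"): f("tray "+b,t,T(*a),.012)
f("tray S left",s,S(313,303),.012);f("tray S right",s,S(793,457),.012);f("tray S near",s,S(590,528),.012)
f("rim T",t,T(485,174),.072);f("rim S",s,S(477,246),.072); print(two(T(485,174),S(477,246)))
print("tip",two(T(650,162),S(560,360)));f("tip T",t,T(650,162),.068);f("tip S",s,S(558,360),.063)
f("root T",t,T(556,168),.071)
f("knob T",t,T(93,480),.044);f("knob S",s,S(98,112),.044);f("lid T",t,T(95,500),.0)
f("g1 rim",t,T(285,345),.091);f("g1 base",t,T(280,390),0);f("g2 rim",t,T(398,362),.091);f("g2 base",t,T(390,400),0)
f("mill top",t,T(309,145),.17);f("mill base",t,T(302,242),0);f("mill base S",s,S(400,225),0)
f("front edge",t,T(430,410),0)
# mask rings
hsv=cv2.cvtColor(t["pixels"],cv2.COLOR_BGR2HSV)
```

```text
white T [ 0.4757 -0.3032  0.012 ]
white S [ 0.477  -0.3086  0.012 ]
tray a [ 0.5709 -0.0557  0.012 ]
tray b [ 0.4046 -0.044   0.012 ]
tray c [ 0.3877 -0.379   0.012 ]
tray d [ 0.5545 -0.3878  0.012 ]
tray S left [ 0.402 -0.062  0.012]
tray S right [ 0.5471 -0.3973  0.012 ]
tray S near [ 0.3902 -0.3804  0.012 ]
rim T [ 0.4868 -0.139   0.072 ]
rim S [ 0.4855 -0.1467  0.072 ]
(array([ 0.4893, -0.1412,  0.068 ]), np.float64(0.0015))
tip (array([ 0.4401, -0.2835,  0.0601]), np.float64(0.0107))
tip T [ 0.4319 -0.2759  0.068 ]
tip S [ 0.443 -0.285  0.063]
root T [ 0.4637 -0.1978  0.071 ]
knob T [0.4028 0.2835 0.044 ]
knob S [0.3999 0.2686 0.044 ]
lid T [0.4013 0.2845 0.    ]
g1 rim [0.4181 0.0996 0.091 ]
g1 base [0.4165 0.0999 0.    ]
g2 rim [0.3625 0.0256 0.091 ]
g2 base [0.3647 0.0206 0.    ]
mill top [0.5355 0.0168 0.17  ]
mill base [0.5328 0.0128 0.    ]
mill base S [0.5417 0.0208 0.    ]
front edge [ 0.3409 -0.005   0.    ]
```

```bash
cat >> h.py <<'E'
def plan(target,xang,grip,n=None,polar=False,start=None):
    """rows [grip dx dy dz yaw] from present pose to target (m), tool x at world angle xang (deg)"""
    s=observe(); M=R.from_rotvec(s["tool_rot"]).as_matrix()
    p=np.array(s["tool_pos"]); a=np.degrees(np.arctan2(M[1,0],M[0,0]))
    if start is not None: p=np.array(start[:3]);a=start[3]
    d=(xang-a+180)%360-180; target=np.array(target,float)
    if polar:
        r0,r1=np.hypot(*p[:2]),np.hypot(*target[:2]);t0,t1=np.arctan2(p[1],p[0]),np.arctan2(target[1],target[0])
        f=lambda k:np.array([(r0+(r1-r0)*k)*np.cos(t0+(t1-t0)*k),(r0+(r1-r0)*k)*np.sin(t0+(t1-t0)*k),p[2]+(target[2]-p[2])*k])
    else: f=lambda k:p+(target-p)*k
    if n is None:
        L=sum(np.linalg.norm(f((i+1)/50)-f(i/50)) for i in range(50)); n=int(np.ceil(max(L/.047,abs(d)/8)))
    print("start",p.round(4),round(a,1),"q",s["q"].round(2))
    ang,pos=a,p.copy()
    for i in range(n):
        w=(f((i+1)/n)-pos)*1000; c,q=np.cos(np.radians(ang)),np.sin(np.radians(ang))
        row=[grip,round(w[0]*c+w[1]*q),round(w[0]*q-w[1]*c),round(-w[2]),round(-d/n,1)]
        print(row)
        x,y=row[1],row[2]; pos=pos+np.array([x*c+y*q,x*q-y*c,-row[3]])/1000; ang-=row[4]
    print("end",pos.round(4),round(ang,1))
E
python3 -c "
from h import *
plan([.43,.27,.25],133,85,polar=True)
plan([.449,-.248,.20],70.4,85,polar=True,start=[.43,.27,.25,133])"
```

```text
start [0.1487 0.5552 0.2529] 165.0 q [ 1.17  0.31  0.05  1.3  -0.    1.43]
[85, -47, -9, 0, np.float64(3.6)]
[85, -46, -11, 1, np.float64(3.6)]
[85, -46, -11, 0, np.float64(3.6)]
[85, -45, -12, 0, np.float64(3.6)]
[85, -43, -13, 1, np.float64(3.6)]
[85, -43, -14, 0, np.float64(3.6)]
[85, -42, -14, 0, np.float64(3.6)]
[85, -41, -15, 1, np.float64(3.6)]
[85, -40, -16, 0, np.float64(3.6)]
end [0.43   0.2703 0.2499] 132.6
start [0.43 0.27 0.25] 133 q [ 1.17  0.31  0.05  1.3  -0.    1.43]
[85, -44, -10, 4, 5.2]
[85, -44, -10, 4, 5.2]
[85, -44, -10, 5, 5.2]
[85, -44, -10, 4, 5.2]
[85, -44, -9, 4, 5.2]
[85, -45, -10, 4, 5.2]
[85, -44, -10, 4, 5.2]
[85, -44, -9, 4, 5.2]
[85, -45, -10, 4, 5.2]
[85, -44, -9, 5, 5.2]
[85, -45, -9, 4, 5.2]
[85, -44, -9, 4, 5.2]
end [ 0.4494 -0.248   0.2   ] 70.6
```

>>> servo_tool(steps=[85, -47, -9, 0, 3.6, 85, -46, -11, 0, 3.6, 85, -46, -11, 0, 3.6, 85, -45, -12, 0, 3.6, 85, -43, -13, 0, 3.6])

```text
clock: 0.75
tool_pos: [0.3383, 0.4179, 0.2531]
tool_rot: [0.896, 3.011, 0.0]
ft_force: [1.3, 1.3, -0.2]
width: 0.085
```

>>> servo_tool(steps=[85, -43, -14, 0, 3.6, 85, -42, -14, 0, 3.6, 85, -41, -15, 0, 3.6, 85, -40, -16, 0, 3.6, 85, 0, 0, 0, 0])

```text
clock: 1.25
tool_pos: [0.432, 0.2666, 0.2532]
tool_rot: [1.273, 2.871, -0.001]
ft_force: [-0.4, 0.7, -0.1]
width: 0.0853
```

Run:
```python
from h import *
c=cam("wrist"); cv2.imwrite("pics/w1.png",c["pixels"]); np.savez("w1.npz",**c)
plan([.449,-.248,.20],70.4,85,polar=True)
print(proj(c,[[.402,.28,.044]]))
```

```text
start [0.4311 0.2684 0.2533] 132.3 q [ 0.4   0.18 -0.12  1.26  0.    1.23]
[85, -44, -10, 4, np.float64(5.2)]
[85, -44, -9, 5, np.float64(5.2)]
[85, -44, -10, 4, np.float64(5.2)]
[85, -44, -9, 5, np.float64(5.2)]
[85, -44, -9, 4, np.float64(5.2)]
[85, -44, -10, 5, np.float64(5.2)]
[85, -44, -9, 4, np.float64(5.2)]
[85, -45, -9, 5, np.float64(5.2)]
[85, -44, -9, 4, np.float64(5.2)]
[85, -44, -8, 4, np.float64(5.2)]
[85, -45, -9, 5, np.float64(5.2)]
[85, -44, -9, 4, np.float64(5.2)]
end [ 0.4489 -0.2476  0.2003] 69.9
[[265.16312731 151.06361637]]
```

View pics/w1.png

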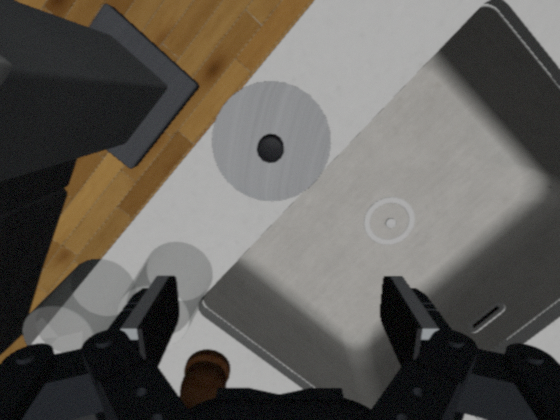

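The wrist view shows the knob at (270,148) and the lid disc centred at about (271,141). The glasses are at lower left and the mill at (208,362).

>>> servo_tool(steps=[85, -44, -10, 0, 5.2, 85, -44, -9, 0, 5.2, 85, -44, -10, 0, 5.2, 85, -44, -9, 0, 5.2, 85, -44, -9, 0, 5.2])

```text
clock: 1.8
tool_pos: [0.5075, 0.0606, 0.2532]
tool_rot: [1.879, 2.518, 0.001]
ft_force: [0.7, -0.4, 0.7]
width: 0.0848
```

>>> servo_tool(steps=[85, -44, -10, 0, 5.2, 85, -44, -9, 0, 5.2, 85, -45, -9, 0, 5.2, 85, -44, -9, 10, 5.2, 85, -44, -8, 14, 5.2])

```text
clock: 2.3
tool_pos: [0.4872, -0.1631, 0.2297]
tool_rot: [2.396, 2.029, 0.002]
ft_force: [-0.1, -0.0, 0.4]
width: 0.085
```

>>> servo_tool(steps=[85, -45, -9, 15, 5.2, 85, -44, -9, 15, 5.2, 85, 0, 0, 0, 0])

```text
clock: 2.6
tool_pos: [0.4482, -0.2479, 0.1971]
tool_rot: [-2.574, -1.797, 0.003]
ft_force: [0.3, 1.4, 0.2]
width: 0.0853
```

Run:
```python
from h import *
c=dict(np.load("w1.npz")); print("knob",plane(c,[[270.5,147.5]],.044),"lid",plane(c,[[271,141]],.003),"mill",plane(c,[[207,358]],.165))
c=cam("wrist"); cv2.imwrite("pics/w2.png",c["pixels"]); np.savez("w2.npz",**c)
s=observe();print(s["tool_pos"],s["ft_force"],s["clock"])
```

```text
knob [[0.40349615 0.28582453 0.044     ]] lid [[0.40244701 0.286284   0.003     ]] mill [[0.46126488 0.15632507 0.165     ]]
[ 0.44924974 -0.24616085  0.19804071] [ 0.65188505  0.97996313 -0.37173173] 2.65
```

View pics/w2.png

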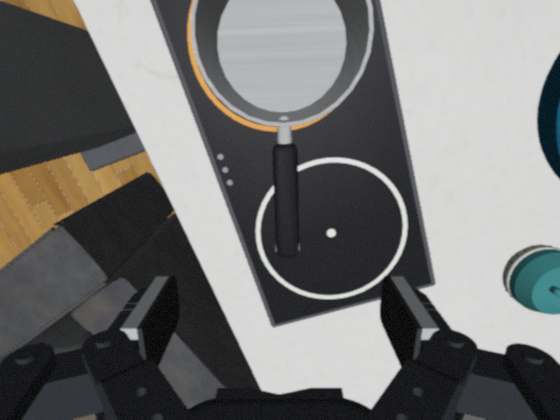

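The wrist view shows the handle from (285,145) to (288,250) and the white ring's dot at (331,233). The pan rim is at the top, centred at about (281,35).

Run:
```python
from h import *
c=dict(np.load("w2.npz"))
a,b=plane(c,[[285,146],[288,252]],.071); print("handle",a,b,np.linalg.norm(a-b)); d=(a-b)/np.linalg.norm(a-b); ang=np.degrees(np.arctan2(d[1],d[0]));print(ang)
w=plane(c,[[331,233]],.012)[0]; print("white",w)
pan=b+d*.158; pan2=a+d*.070; print("pan",pan,pan2, "rim",plane(c,[[281,35]],.072))
P=(pan+pan2)/2
print("move",w-P)
g=P-d*.116; g[2]=.066
print("grasp",g); plan(g,ang,60)
w1=dict(np.load("w1.npz")); print(proj(w1,[[.535,.017,0],[.535,.017,.17]]))
```

```text
handle [ 0.46748631 -0.20589775  0.071     ] [ 0.44220257 -0.28266168  0.071     ] 0.08082059074541996
71.7696636655138
white [ 0.47843163 -0.30416664  0.012     ]
pan [ 0.49163095 -0.13259224  0.071     ] [ 0.48938496 -0.13941129  0.071     ] rim [[ 0.48883903 -0.1393046   0.072     ]]
move [-0.01207632 -0.16816487 -0.059     ]
grasp [ 0.45421876 -0.24617933  0.066     ]
start [ 0.4492 -0.2462  0.198 ] 70.0 q [-0.66  0.22 -0.22  1.14  0.    1.26]
[60, 1, 2, 44, np.float64(-0.6)]
[60, 0, 1, 44, np.float64(-0.6)]
[60, 1, 2, 44, np.float64(-0.6)]
end [ 0.4546 -0.2459  0.066 ] 71.8
[[209.4331161  364.57884421]
 [171.37332662 510.53871397]]
```

>>> servo_tool(steps=[50, 1, 2, 40, -0.6, 50, 0, 1, 40, -0.6, 50, 1, 2, 30, -0.6, 50, 0, 0, 22, 0, 50, 0, 0, 0, 0], grip_force=40)

```text
clock: 3.15
tool_pos: [0.4548, -0.2418, 0.0647]
tool_rot: [-2.533, -1.848, 0.002]
ft_force: [-1.0, 1.1, -0.1]
width: 0.05
```

>>> servo_tool(steps=[25, 0, 0, 0, 0, 14, 0, 0, 0, 0, 10, 0, 0, 0, 0, 10, 0, 0, 0, 0, 10, 0, 0, 0, 0])

```text
clock: 3.65
tool_pos: [0.4566, -0.2456, 0.0685]
tool_rot: [2.54, 1.845, 0.002]
ft_force: [0.3, 0.4, 5.0]
width: 0.0171
```

>>> servo_tool(steps=[10, -3, 1, 0, 0, 10, -5, 1, 0, 0, 10, -6, 2, 0, 0, 10, -6, 1, 0, 0, 10, -7, 2, 0, 0])

```text
clock: 4.15
tool_pos: [0.4536, -0.2719, 0.067]
tool_rot: [-2.539, -1.846, -0.003]
ft_force: [-0.1, 5.0, 4.2]
width: 0.0171
```

>>> servo_tool(steps=[10, -8, 2, 0, 0, 10, -8, 2, 0, 0, 10, -8, 2, 0, 0, 10, -8, 2, 0, 0, 10, -8, 2, 0, 0])

```text
clock: 4.65
tool_pos: [0.4507, -0.3132, 0.067]
tool_rot: [-2.539, -1.846, -0.003]
ft_force: [0.2, 4.9, 3.5]
width: 0.0175
```

Run:
```python
from h import *
print(observe()["ft_force"],observe()["torque"])
c=cam("wrist");s=cam("side");t=cam("top")
a=s["pixels"][170:310,190:400];a=cv2.resize(a,(400,267),interpolation=3)
b=t["pixels"][140:270,260:420];b=cv2.resize(b,(400,325),interpolation=3)
cv2.imwrite("pics/m.png",np.hstack([np.vstack([a,b]),cv2.resize(c["pixels"],(400,300))[:592].repeat(1,0) if 0 else cv2.copyMakeBorder(cv2.resize(c["pixels"],(400,300)),0,292,0,0,0)]))
```

```text
[0.24302064 4.94349972 3.48690323] [ 1.38861215 -0.20810852  0.08016863]
```

View pics/m.png

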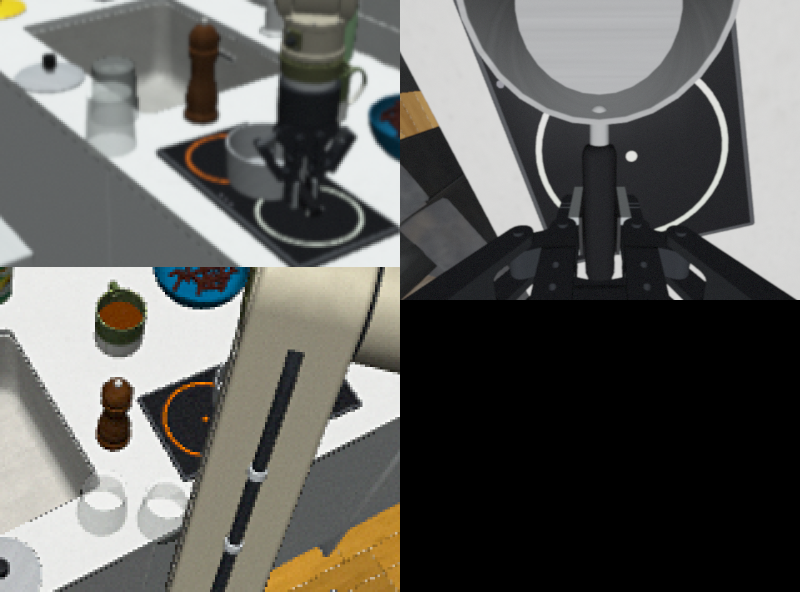

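Mid-slide the pan is flat on the tray and the handle is held between the pads. The drag is about 5 N, so I continue the remaining (-96, +24) mm in tool axes.

>>> servo_tool(steps=[10, -8, 2, 0, 0, 10, -8, 2, 0, 0, 10, -8, 2, 0, 0, 10, -8, 2, 0, 0, 10, -8, 2, 0, 0])

```text
clock: 5.3
tool_pos: [0.4479, -0.3541, 0.067]
tool_rot: [-2.539, -1.846, -0.002]
ft_force: [0.4, 5.6, 5.1]
width: 0.0176
```

>>> servo_tool(steps=[10, -8, 2, 0, 0, 10, -8, 2, 0, 0, 10, -8, 2, 0, 0, 10, -8, 2, 0, 0, 10, -8, 2, 0, 0])

```text
clock: 5.8
tool_pos: [0.4451, -0.3951, 0.0669]
tool_rot: [-2.539, -1.846, -0.002]
ft_force: [0.6, 5.9, 5.0]
width: 0.0169
```

>>> servo_tool(steps=[10, -8, 2, 0, 0, 10, -5, 1, 0, 0, 10, -3, 1, 0, 0, 10, 0, 0, 0, 0])

```text
clock: 6.2
tool_pos: [0.4439, -0.4125, 0.0671]
tool_rot: [-2.541, -1.846, -0.0]
ft_force: [0.1, 4.8, 5.5]
width: 0.017
```

Run:
```python
from h import *
print(observe()["ft_force"],observe()["torque"],observe()["tool_pos"])
c=cam("wrist");s=cam("side")
a=s["pixels"][170:310,190:400];a=cv2.resize(a,(450,300),interpolation=3)
cv2.imwrite("pics/m2.png",np.vstack([a,cv2.resize(c["pixels"],(450,300))])); np.savez("m2s.npz",**s)
```

```text
[0.08793547 4.83190274 5.45858674] [ 1.2259153  -0.01773704  0.12939399] [ 0.44394268 -0.41247289  0.06709392]
```

View pics/m2.png

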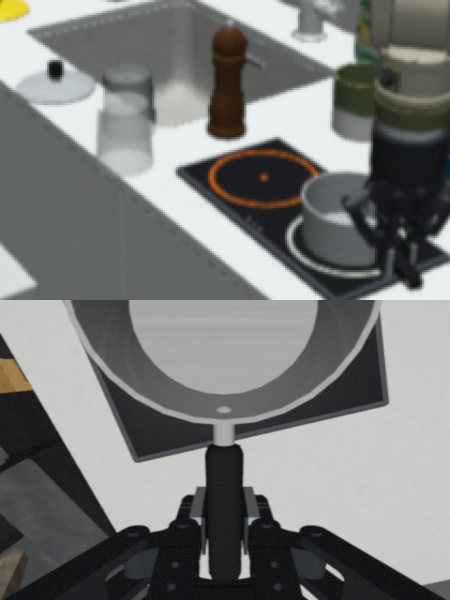

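The pan stands in the white ring's area as far as visible. I release, rise straight up and check from above.

>>> servo_tool(steps=[22, 0, 0, 0, 0, 30, 0, 0, 0, 0, 45, 0, 0, 0, 0, 50, 0, 0, 0, 0, 50, 0, 0, -10, 0])

```text
clock: 6.8
tool_pos: [0.4435, -0.4122, 0.0762]
tool_rot: [-2.54, -1.845, 0.001]
ft_force: [0.3, -0.2, -0.5]
width: 0.0499
```

>>> servo_tool(steps=[50, 0, 0, -35, 0, 50, 0, 0, -45, 0, 50, 0, 0, -45, 0, 50, 0, 0, -45, 0, 50, 20, 0, -10, 0])

```text
clock: 7.3
tool_pos: [0.4517, -0.3972, 0.2642]
tool_rot: [2.535, 1.837, 0.0]
ft_force: [1.6, 0.1, 0.1]
width: 0.0499
```

>>> servo_tool(steps=[50, 45, 0, 0, 0, 50, 45, 0, 0, 0, 50, 0, 0, 0, 0])

```text
clock: 7.6
tool_pos: [0.4791, -0.3032, 0.2579]
tool_rot: [-2.535, -1.853, -0.002]
ft_force: [-0.5, -0.8, 0.4]
width: 0.0497
```

Run:
```python
from h import *
s=observe();print(s["ft_force"],s["tool_pos"],s["clock"])
c=cam("wrist"); cv2.imwrite("pics/w3.png",c["pixels"]); np.savez("w3.npz",**c)
g=cv2.cvtColor(c["pixels"],cv2.COLOR_BGR2GRAY)
```

```text
[-0.53109717 -0.75648141  0.40869216] [ 0.47909902 -0.30321419  0.25793531] 7.6
```

View pics/w3.png

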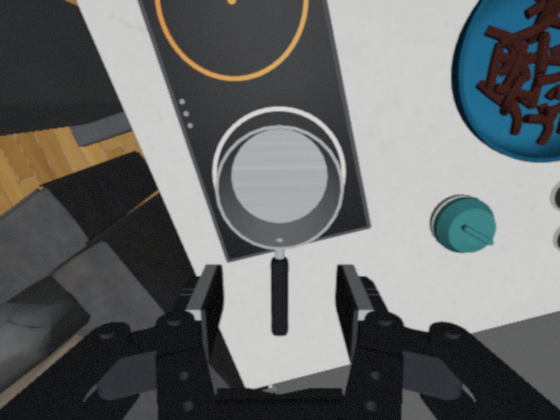

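The wrist view shows the pan rim centred at about (280,187), its inner floor at (279,176), and the white ring's arc visible at the top (213–346, top 107).

Run:
```python
from h import *
c=dict(np.load("w3.npz"))
p=plane(c,[[280,187]],.072)[0];f=plane(c,[[279.5,176]],.015)[0];print("rim",p,"floor",f)
L,Rr,Tp=plane(c,[[213,170],[346,168],[277,107.5]],.012); print("ring mid LR",(L+Rr)/2,np.linalg.norm(L-Rr))
# ring fit: pale pixels on dark above the pan
hsv=cv2.cvtColor(c["pixels"],cv2.COLOR_BGR2HSV); m=(hsv[...,2]>190)
ys,xs=np.nonzero(m[100:170,205:355]); ys+=100;xs+=205
q=plane(c,np.c_[xs,ys],.012)[:,:2]
r=np.linalg.norm(q-[.478,-.304],axis=1); q=q[(r>.06)&(r<.077)]
A=np.c_[2*q,np.ones(len(q))]; k=np.linalg.lstsq(A,(q**2).sum(1),rcond=None)[0]; print("ring fit",k[:2],np.sqrt(k[2]+k[:2]@k[:2]),len(q))
o=plane(c,[[232,2]],.012);print("orange dot",o)
kn=[.403,.286]; plan([.41,.28,.26],131,60,polar=True)
```

```text
rim [ 0.48030259 -0.30158924  0.072     ] floor [ 0.47918915 -0.30371501  0.015     ]
ring mid LR [ 0.48121471 -0.29714426  0.012     ] 0.14047999975849307
ring fit [ 0.47833604 -0.30336747] 0.06837563312346036 638
orange dot [[ 0.48688465 -0.13561519  0.012     ]]
start [ 0.4788 -0.3055  0.2577] 72.2 q [-0.71  0.3   0.04  1.31  0.    1.17]
[60, 47, 5, 0, np.float64(-4.2)]
[60, 47, 5, 0, np.float64(-4.2)]
[60, 46, 4, 0, np.float64(-4.2)]
[60, 46, 3, -1, np.float64(-4.2)]
[60, 46, 3, 0, np.float64(-4.2)]
[60, 45, 3, 0, np.float64(-4.2)]
[60, 45, 1, 0, np.float64(-4.2)]
[60, 44, 2, 0, np.float64(-4.2)]
[60, 44, 1, 0, np.float64(-4.2)]
[60, 44, 0, -1, np.float64(-4.2)]
[60, 43, 0, 0, np.float64(-4.2)]
[60, 43, -1, 0, np.float64(-4.2)]
[60, 42, -1, 0, np.float64(-4.2)]
[60, 42, -1, 0, np.float64(-4.2)]
end [0.4101 0.2802 0.2597] 131.0
```

The pan sits about 2 mm from the white ring's centre (16 mm allowed). Next is the lid.

>>> servo_tool(steps=[60, 47, 5, 0, -4.2, 60, 47, 5, 0, -4.2, 60, 46, 4, 0, -4.2, 60, 46, 3, 0, -4.2, 60, 46, 3, 0, -4.2])

```text
clock: 8.15
tool_pos: [0.537, -0.0839, 0.257]
tool_rot: [2.16, 2.28, -0.0]
ft_force: [1.2, 0.2, -0.5]
width: 0.0598
```

>>> servo_tool(steps=[60, 45, 3, 0, -4.2, 60, 45, 1, 0, -4.2, 60, 44, 2, 0, -4.2, 60, 44, 1, 0, -4.2, 60, 44, 0, 0, -4.2])

```text
clock: 8.65
tool_pos: [0.5002, 0.1338, 0.2571]
tool_rot: [1.708, 2.636, 0.0]
ft_force: [0.5, 0.6, 0.3]
width: 0.0598
```

>>> servo_tool(steps=[60, 43, 0, 0, -4.2, 60, 43, -1, 0, -4.2, 60, 42, -1, 0, -4.2, 60, 42, -1, 0, -4.2, 60, 0, 0, 0, 0])

```text
clock: 9.15
tool_pos: [0.4096, 0.2801, 0.2573]
tool_rot: [-1.298, -2.86, -0.0]
ft_force: [0.5, -0.0, -0.9]
width: 0.0601
```

Run:
```python
from h import *
plan([.403,.286,.12],131,60)
```

```text
start [0.4096 0.2801 0.2573] 131.2 q [ 0.44  0.16 -0.14  1.27  0.    1.29]
[60, 3, 0, 46, np.float64(0.1)]
[60, 3, -1, 46, np.float64(0.1)]
[60, 3, 0, 45, np.float64(0.1)]
end [0.403  0.2862 0.1203] 130.9
```

>>> servo_tool(steps=[60, 3, 0, 46, 0, 60, 3, -1, 46, 0, 60, 3, 0, 45, 0, 60, 0, 0, 0, 0])

```text
clock: 9.55
tool_pos: [0.4016, 0.2809, 0.1148]
tool_rot: [-1.307, -2.849, 0.014]
ft_force: [-0.7, -0.1, -0.8]
width: 0.06
```

Run:
```python
from h import *
c=cam("wrist"); s=observe()
print(s["tool_pos"],proj(c,[[.403,.286,.044]]))
m=(cv2.cvtColor(c["pixels"],cv2.COLOR_BGR2GRAY)<60).astype(np.uint8)
n,l,st,ce=cv2.connectedComponentsWithStats(m)
for i in range(1,n):
    if 150<st[i,4]<15000: print(st[i],ce[i],plane(c,[ce[i]],.044)[0])
cv2.imwrite("pics/w4.png",c["pixels"])
```

```text
[0.4037815  0.28189769 0.11813568] [[288.02208897 233.28813613]]
[ 33   0  17  16 170] [40.50588235  6.15882353] [0.23393727 0.29632697 0.044     ]
[  92   12  106  180 1011] [152.70623145 102.64292779] [0.30107341 0.29482247 0.044     ]
[531  62  29  60 942] [549.45116773  91.07218684] [0.45272364 0.43281957 0.044     ]
[ 267  207   42   48 1579] [287.43128562 230.68651045] [0.40166643 0.28700161 0.044     ]
```

View pics/w4.png

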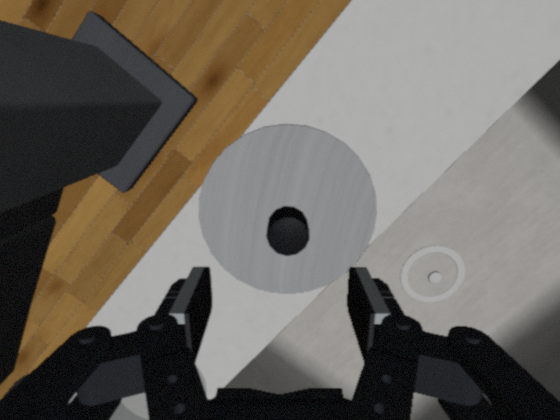

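The close look shows the knob's top centred at (288,236), between the jaws.

Run:
```python
from h import *
for i in range(2):
    s=observe(); c=cam("wrist"); k=plane(c,[[288.3,235.5]],.044)[0]
    M=R.from_rotvec(s["tool_rot"]).as_matrix(); print(s["tool_pos"],k,(M.T@(k-s["tool_pos"])*1000).round(1))
```

```text
[0.4037815  0.28189769 0.11813568] [0.40745529 0.28526497 0.044     ] [ 0.1  5.5 74.1]
[0.40580423 0.28295117 0.12052146] [0.41049722 0.28578771 0.044     ] [-0.9  5.5 76.5]
```

>>> servo_tool(steps=[60, 0, 5, 20, 0, 60, 0, 0, 20, 0, 60, 0, 0, 20, 0, 60, 0, 0, 10, 0, 60, 0, 0, 0, 0])

```text
clock: 10.2
tool_pos: [0.4102, 0.2872, 0.0511]
tool_rot: [1.308, 2.855, 0.001]
ft_force: [-0.1, 0.3, -0.8]
width: 0.0604
```

Run:
```python
from h import *
for i in range(4):
    s=observe(); print(s["tool_pos"].round(4),s["ft_force"].round(1)); c=cam("wrist")
s=observe();k=plane(c,[[288,290]],.044)
cv2.imwrite("pics/w5.png",c["pixels"])
m=(cv2.cvtColor(c["pixels"],cv2.COLOR_BGR2GRAY)<60)
# jaw inner edges and knob edges along a few rows
for r in (270,290,310,330):
    x=np.nonzero(np.diff(m[r].astype(int)))[0]; print(r,x)
```

```text
[0.4102 0.2872 0.0511] [-0.1  0.3 -0.8]
[0.4104 0.2874 0.0516] [ 0.3 -0.5  0.1]
[0.4106 0.2875 0.0519] [ 0.7 -0.7 -0.1]
[0.4106 0.2876 0.0519] [-0.5  0.2 -0.6]
270 [ 19 192 209 236 290 349 360 361 366]
290 [ 14 168 181 182 188 189 210 232 291 347 367 368 375 376 389]
310 [  8 157 172 173 210 244 279 348 378 380 382 383 400]
330 [  3  80 108 136 204 354 421 449 477]
```

>>> servo_tool(steps=[60, 0, -6, 0, 0, 60, 0, 0, 0, 0, 60, 0, 0, 0, 0])

```text
clock: 10.7
tool_pos: [0.4046, 0.2831, 0.0506]
tool_rot: [1.308, 2.856, 0.001]
ft_force: [-0.6, -0.3, 0.3]
width: 0.0603
```

Run:
```python
from h import *
for i in range(3): c=cam("wrist")
s=observe(); print(s["tool_pos"].round(4),s["ft_force"].round(1))
m=(cv2.cvtColor(c["pixels"],cv2.COLOR_BGR2GRAY)<60).astype(np.uint8)
for r in (250,270,280,290,300,310): print(r,np.nonzero(np.diff(m[r].astype(int)))[0])
n,l,st,ce=cv2.connectedComponentsWithStats(m)
i=l[280,275]; print(i,st[i],ce[i])
# expected image of the knob if exactly on tool axis
T=s["tool_pos"]; e=[[T[0]+.013*np.cos(a),T[1]+.013*np.sin(a),.044] for a in np.linspace(0,6.28,40)]
p=proj(c,e); print("expected top ellipse",p.min(0),p.max(0))
print(plane(c,[[278,290]],.044))
```

```text
[0.4048 0.2832 0.0504] [-0.3 -0.  -0.2]
250 [ 29 266 292]
270 [ 22 193 194 195 197 198 209 253 306 349 359 364 365]
280 [ 20 177 188 190 192 193 194 195 209 251 308 348 364 365 367 368 369 370
 380]
290 [ 17 168 181 184 185 186 189 190 210 250 308 347 366 367 371 374 375 376
 389]
300 [ 14 163 182 185 210 252 306 347 371 372 377 380 395]
310 [ 11 157 172 173 178 179 210 258 301 348 376 378 381 382 400]
8 [ 250  247   60   72 3397] [279.71563144 282.96673535]
expected top ellipse [247.66192156 268.68581901] [310.33563647 323.61122099]
[[0.40232438 0.28540779 0.044     ]]
```

>>> servo_tool(steps=[60, 2, 0, 6, 0, 60, 0, 0, 5, 0, 45, 0, 0, 0, 0, 35, 0, 0, 0, 0, 35, 0, 0, 0, 0], grip_force=60)

```text
clock: 11.35
tool_pos: [0.4034, 0.2847, 0.0392]
tool_rot: [-1.308, -2.856, 0.0]
ft_force: [0.1, 0.0, -0.4]
width: 0.035
```

>>> servo_tool(steps=[28, 0, 0, 0, 0, 22, 0, 0, 0, 0, 18, 0, 0, 0, 0, 18, 0, 0, 0, 0, 18, 0, 0, 0, 0])

```text
clock: 11.85
tool_pos: [0.4036, 0.2848, 0.0397]
tool_rot: [1.308, 2.856, 0.001]
ft_force: [-0.5, -1.3, 5.3]
width: 0.0242
```

>>> servo_tool(steps=[18, 0, 0, -3, 0, 18, 0, 0, -5, 0, 18, 0, 0, -10, 0, 18, 0, 0, -15, 0, 18, 0, 0, 0, 0])

```text
clock: 12.35
tool_pos: [0.4048, 0.2854, 0.0743]
tool_rot: [1.307, 2.854, 0.004]
ft_force: [1.2, -0.3, -1.7]
width: 0.0242
```

Run:
```python
from h import *
for i in range(4): c=cam("wrist"); s=observe()
print(s["tool_pos"],s["tool_rot"],s["ft_force"],s["torque"],s["width"])
```

```text
[0.40305951 0.2845189  0.07191554] [-1.30754549e+00 -2.85609932e+00  6.54912891e-04] [ 0.05350751  0.15322307 -2.52162733] [ 0.01898845  0.04344072 -0.00026861] 0.024126219644484838
```

Run:
```python
from h import *
t=np.radians(-32.2)
plan([.489*np.cos(t),.489*np.sin(t),.253],65,18,n=18,polar=True,start=[.403,.2845,.253,130.8])
plan([.480,-.3025,.17],65,18,n=5,start=[.489*np.cos(t),.489*np.sin(t),.253,65])
```

```text
start [0.403  0.2845 0.253 ] 130.8 q [ 0.45  0.29 -0.46  0.82  0.    1.31]
[18, -32, -4, 0, 3.7]
[18, -32, -5, 0, 3.7]
[18, -32, -4, 0, 3.7]
[18, -32, -5, 0, 3.7]
[18, -31, -4, 0, 3.7]
[18, -32, -5, 0, 3.7]
[18, -32, -4, 0, 3.7]
[18, -32, -5, 0, 3.7]
[18, -32, -5, 0, 3.7]
[18, -32, -4, 0, 3.7]
[18, -31, -5, 0, 3.7]
[18, -32, -5, 0, 3.7]
[18, -32, -4, 0, 3.7]
[18, -31, -5, 0, 3.7]
[18, -32, -5, 0, 3.7]
[18, -32, -4, 0, 3.7]
[18, -31, -5, 0, 3.7]
[18, -32, -5, 0, 3.7]
end [ 0.4138 -0.2607  0.253 ] 64.2
start [ 0.4138 -0.2606  0.253 ] 65 q [ 0.45  0.29 -0.46  0.82  0.    1.31]
[18, -2, 16, 17, 0.0]
[18, -2, 15, 16, 0.0]
[18, -2, 16, 17, 0.0]
[18, -2, 15, 16, 0.0]
[18, -2, 16, 17, 0.0]
end [ 0.4803 -0.3026  0.17  ] 65.0
```

>>> servo_tool(steps=[18, 0, 0, -25, 0, 18, 0, 0, -40, 0, 18, 0, 0, -45, 0, 18, 0, 0, -40, 0, 18, 0, 0, -31, 0])

```text
clock: 13.05
tool_pos: [0.4035, 0.2847, 0.2552]
tool_rot: [1.307, 2.856, 0.002]
ft_force: [1.1, 0.3, -2.3]
width: 0.0239
```

>>> servo_tool(steps=[18, -20, -3, 0, 2.4, 18, -32, -4, 0, 3.7, 18, -32, -5, 0, 3.7, 18, -32, -4, 0, 3.7, 18, -32, -5, 0, 3.7])

```text
clock: 13.55
tool_pos: [0.4686, 0.1495, 0.2524]
tool_rot: [-1.723, -2.626, 0.001]
ft_force: [0.4, 0.1, -2.2]
width: 0.0244
```

>>> servo_tool(steps=[18, -31, -4, 0, 3.7, 18, -32, -5, 0, 3.7, 18, -32, -4, 0, 3.7, 18, -32, -5, 0, 3.7, 18, -32, -5, 0, 3.7])

```text
clock: 14.05
tool_pos: [0.4902, -0.009, 0.2523]
tool_rot: [-2.123, -2.314, 0.001]
ft_force: [1.2, 0.9, -0.9]
width: 0.0243
```

>>> servo_tool(steps=[18, -32, -4, 0, 3.7, 18, -31, -5, 0, 3.7, 18, -32, -5, 0, 3.7, 18, -32, -4, 0, 3.7, 18, -31, -5, 0, 3.7])

```text
clock: 14.55
tool_pos: [0.4607, -0.1652, 0.2523]
tool_rot: [-2.467, -1.943, 0.001]
ft_force: [0.1, 0.5, -1.1]
width: 0.024
```

>>> servo_tool(steps=[18, -32, -5, 0, 3.7, 18, -32, -4, 0, 3.7, 18, -31, -5, 0, 3.7, 18, -12, -2, 0, 1.3, 18, 0, 0, 0, 0])

```text
clock: 15.05
tool_pos: [0.4123, -0.2615, 0.2525]
tool_rot: [-2.662, -1.665, 0.0]
ft_force: [-0.5, -0.3, -1.4]
width: 0.0245
```

Run:
```python
from h import *
for i in range(2): c=cam("wrist")
s=observe();print(s["tool_pos"],s["ft_force"],s["clock"],s["width"])
plan([.480,-.3025,.16],65,18,n=5)
```

```text
[ 0.41320417 -0.26004077  0.25284229] [ 0.56325182 -0.29562882 -1.97596038] 15.15 0.024226832461377367
start [ 0.4132 -0.26    0.2528] 64.2 q [-0.73  0.15 -0.17  1.26  0.    1.29]
[18, -2, 16, 19, np.float64(-0.2)]
[18, -2, 15, 18, np.float64(-0.2)]
[18, -2, 16, 19, np.float64(-0.2)]
[18, -2, 16, 18, np.float64(-0.2)]
[18, -2, 16, 19, np.float64(-0.2)]
end [ 0.4803 -0.3029  0.1598] 65.2
```

>>> servo_tool(steps=[18, -2, 16, 19, 0, 18, -2, 15, 18, 0, 18, -2, 16, 19, 0, 18, -2, 16, 18, 0, 18, -2, 16, 19, 0])

```text
clock: 15.65
tool_pos: [0.4814, -0.3027, 0.1595]
tool_rot: [-2.659, -1.673, -0.001]
ft_force: [-0.3, 0.1, -1.2]
width: 0.0243
```

>>> servo_tool(steps=[18, 0, 0, 10, 0, 18, 0, 0, 8, 0, 18, 0, 0, 5, 0, 18, 0, 0, 4, 0, 18, 0, 0, 0, 0])

```text
clock: 16.15
tool_pos: [0.4797, -0.3036, 0.1334]
tool_rot: [-2.661, -1.67, -0.0]
ft_force: [-0.2, 0.1, -2.4]
width: 0.0243
```

Run:
```python
from h import *
for i in range(4):
    w=cam("wrist"); s=observe(); print(s["tool_pos"].round(4),s["tool_rot"].round(3),s["ft_force"].round(1))
c=cam("side"); t=cam("top"); np.savez("f_s.npz",**c); np.savez("f_w.npz",**w)
a=cv2.resize(c["pixels"][195:300,270:410],(800,600),interpolation=3)
T=s["tool_pos"]
b=cv2.resize(w["pixels"],(267,200)); u=t["pixels"][130:270,230:420]
a[:200,:267]=b
cv2.imwrite("pics/f.png",a)
P=lambda z:proj(c,[[.480,-.3025,z]]).round(1)
print("pan rim ctr",P(.072),"lid ctr",proj(c,[[T[0],T[1],.092]]))
```

```text
[ 0.4799 -0.3039  0.1337] [2.661 1.669 0.   ] [-1.2 -0.2 -1.6]
[ 0.4801 -0.3041  0.134 ] [2.661e+00 1.669e+00 1.000e-03] [ 0.7 -0.1 -2. ]
[ 0.4801 -0.3042  0.134 ] [2.661e+00 1.669e+00 1.000e-03] [-1.  -0.1 -1.5]
[ 0.4802 -0.3043  0.134 ] [2.661e+00 1.669e+00 1.000e-03] [ 0.  -0.6 -2. ]
pan rim ctr [[353.3 260.2]] lid ctr [[354.37034626 253.46728725]]
```

View pics/f.png

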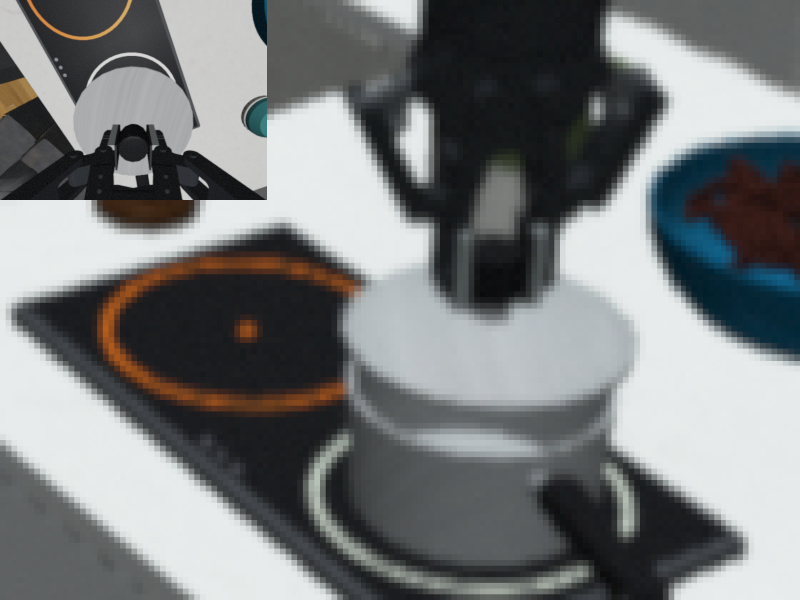

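Run:
```python
from h import *
c=dict(np.load("f_s.npz")); g=cv2.cvtColor(c["pixels"],cv2.COLOR_BGR2GRAY)
a=np.linspace(0,2*np.pi,361)
def circ(x,y,z,r): return proj(c,np.c_[x+r*np.cos(a),y+r*np.sin(a),np.full(361,z)])
for n,p in (("lid under",circ(.480,-.304,.0945,.062)),("lid top edge",circ(.480,-.304,.0985,.062)),("rim out",circ(.480,-.3025,.072,.058)),("base",circ(.480,-.3025,.012,.05)),("ring",circ(.4783,-.3035,.012,.07))):
    print(n,"l/r",p[:,0].min().round(1),p[:,0].max().round(1),"bottom",p[:,1].max().round(1),p[p[:,1].argmax(),0].round(1))
for u in (340,348,354,360): print(u,[(v,int(g[v,u])) for v in range(258,304)])
for v in (252,254,256,266,270): print(v,[(u,int(g[v,u])) for u in list(range(326,338))+list(range(372,386))])
```

```text
lid under l/r 328.7 380.3 bottom 266.1 358.3
lid top edge l/r 328.7 380.4 bottom 264.6 358.4
rim out l/r 329.5 377.3 bottom 273.1 356.9
base l/r 331.5 371.9 bottom 292.5 354.6
ring l/r 323.3 379.8 bottom 297.8 355.6
340 [(258, 194), (259, 194), (260, 192), (261, 183), (262, 152), (263, 107), (264, 88), (265, 89), (266, 92), (267, 91), (268, 91), (269, 100), (270, 123), (271, 132), (272, 104), (273, 83), (274, 80), (275, 81), (276, 80), (277, 81), (278, 82), (279, 84), (280, 84), (281, 81), (282, 81), (283, 81), (284, 82), (285, 83), (286, 83), (287, 84), (288, 84), (289, 77), (290, 65), (291, 44), (292, 33), (293, 59), (294, 112), (295, 142), (296, 114), (297, 61), (298, 31), (299, 29), (300, 29), (301, 30), (302, 40), (303, 58)]
348 [(258, 190), (259, 189), (260, 189), (261, 190), (262, 190), (263, 187), (264, 167), (265, 125), (266, 98), (267, 96), (268, 101), (269, 116), (270, 152), (271, 182), (272, 186), (273, 165), (274, 127), (275, 96), (276, 89), (277, 88), (278, 88), (279, 90), (280, 90), (281, 90), (282, 92), (283, 91), (284, 90), (285, 90), (286, 90), (287, 90), (288, 91),
[... 2076 characters left out ...]
181), (379, 179), (380, 183), (381, 205), (382, 229), (383, 234), (384, 234), (385, 234)]
266 [(326, 33), (327, 29), (328, 31), (329, 30), (330, 42), (331, 72), (332, 111), (333, 138), (334, 130), (335, 105), (336, 89), (337, 87), (372, 82), (373, 79), (374, 77), (375, 94), (376, 137), (377, 186), (378, 222), (379, 231), (380, 233), (381, 233), (382, 233), (383, 233), (384, 233), (385, 234)]
270 [(326, 26), (327, 31), (328, 37), (329, 64), (330, 86), (331, 71), (332, 64), (333, 68), (334, 70), (335, 78), (336, 92), (337, 111), (372, 105), (373, 123), (374, 124), (375, 109), (376, 133), (377, 200), (378, 227), (379, 231), (380, 232), (381, 233), (382, 233), (383, 233), (384, 234), (385, 233)]
```

Run:
```python
from h import *
c=dict(np.load("f_w.npz")); im=c["pixels"]; g=cv2.GaussianBlur(cv2.cvtColor(im,cv2.COLOR_BGR2GRAY),(3,3),0).astype(float)
ctr=proj(c,[[.480,-.304,.0975]])[0]; print("ctr px",ctr, "cam",c["position"])
def fit(q):
    for _ in range(5):
        A=np.c_[2*q,np.ones(len(q))];k=np.linalg.lstsq(A,(q**2).sum(1),rcond=None)[0];r=np.sqrt(k[2]+k[:2]@k[:2])
        e=abs(np.linalg.norm(q-k[:2],axis=1)-r); q=q[e<max(2*np.median(e),.0004)]
    return k[:2].round(4),r.round(4),len(q),e.mean().round(5)
# radial edge search for lid outline around the predicted circle, upper arc
px=[]
for a in np.linspace(0,2*np.pi,360,endpoint=False):
    rr=np.arange(.054,.070,.00025)
    P=proj(c,np.c_[.480+rr*np.cos(a),-.304+rr*np.sin(a),np.full(len(rr),.0975)])
    if P[:,1].max()>300 or P.min()<1 or P[:,0].max()>558: continue
    v=cv2.remap(g.astype(np.float32),P[:,0].astype(np.float32)[None],P[:,1].astype(np.float32)[None],1)[0]
    d=abs(v[4:]-v[:-4]); i=d.argmax()
    if d[i]>25: px.append(P[i+2])
px=np.array(px)
for z in (.0945,.0965,.0985,.1025): print("lid z",z,fit(plane(c,px,z)[:,:2]))
m=(g>150); ys,xs=np.nonzero(m); q=plane(c,np.c_[xs,ys],.012)[:,:2]; r=np.linalg.norm(q-[.478,-.303],axis=1)
k=(r>.062)&(r<.075)&(ys<ctr[1]-80); 
print("ring",fit(q[k]))
```

```text
ctr px [278.7161191  263.80536457] cam [ 0.51444885 -0.23284597  0.25525625]
lid z 0.0945 (array([ 0.4853, -0.2985]), np.float64(0.0609), 87, np.float64(0.00071))
lid z 0.0965 (array([ 0.4857, -0.2977]), np.float64(0.0602), 87, np.float64(0.00071))
lid z 0.0985 (array([ 0.486 , -0.2969]), np.float64(0.0594), 87, np.float64(0.0007))
lid z 0.1025 (array([ 0.4867, -0.2952]), np.float64(0.0579), 87, np.float64(0.00068))
ring (array([ 0.4791, -0.3013]), np.float64(0.0666), 1360, np.float64(0.00092))
```

Both side and wrist checks put the lid about 5–6 mm off the pan axis (away, +x+y), so it was gripped slightly off-centre along tool x. I correct this and recheck numerically.

>>> servo_tool(steps=[18, -2, -1, 0, 0, 18, -3, -1, 0, 0, 18, 0, 0, 0, 0, 18, 0, 0, 0, 0])

```text
clock: 16.85
tool_pos: [0.4759, -0.3078, 0.1332]
tool_rot: [-2.662, -1.669, -0.0]
ft_force: [0.5, 0.6, -2.0]
width: 0.0239
```

```bash
cat > chk.py <<'E'
from h import *
for i in range(3): w=cam("wrist"); s=observe()
c=cam("side"); T=s["tool_pos"]; print(T.round(4),s["tool_rot"].round(3),s["ft_force"].round(1),s["width"],s["clock"])
g=cv2.cvtColor(c["pixels"],cv2.COLOR_BGR2GRAY).astype(np.float32)
def scan(c,g,x,y,z,r,lo,hi,ok,bright_in):
    px=[]
    for a in np.linspace(0,2*np.pi,360,endpoint=False):
        rr=np.arange(r-lo,r+hi,.00025)
        P=proj(c,np.c_[x+rr*np.cos(a),y+rr*np.sin(a),np.full(len(rr),z)]).astype(np.float32)
        if not ok(P[len(P)//2]): continue
        v=cv2.remap(g,P[:,0][None],P[:,1][None],1)[0]; d=(v[:-6]-v[6:])*(1 if bright_in else -1); i=d.argmax()
        if d[i]>25: px.append(P[i+3])
    return np.array(px)
def fit(q,R0):
    from scipy.optimize import least_squares
    f=least_squares(lambda p:np.linalg.norm(q-p,axis=1)-R0,q.mean(0),loss="soft_l1",f_scale=.0007)
    return f.x.round(4),len(q),abs(f.fun).mean().round(5)
X,Y=T[:2]
zl=T[2]-.0395
lid=scan(c,g,X,Y,zl,.062,.008,.008,lambda p:p[1]>252 and p[0]<379 and p[1]>257,True); print("side lid",fit(plane(c,lid,zl)[:,:2],.062))
rim=scan(c,g,.480,-.3025,.072,.058,.006,.010,lambda p:p[1]>268 and p[0]<362,True); print("side rim",fit(plane(c,rim,.072)[:,:2],.058))
ring=scan(c,g,.478,-.3035,.012,.070,.006,.010,lambda p:p[1]>282 and p[0]<365,True); print("side ring",fit(plane(c,ring,.012)[:,:2],.070))
gw=cv2.cvtColor(w["pixels"],cv2.COLOR_BGR2GRAY).astype(np.float32)
lid=scan(w,gw,X,Y,zl+.003,.062,.008,.010,lambda p:p[1]<270,True); print("wrist lid",fit(plane(w,lid,zl+.003)[:,:2],.062))
q=np.argwhere(gw>140)[:,::-1]; z=plane(w,q,.012)[:,:2]; r=np.linalg.norm(z-[.478,-.3035],axis=1)
mid=proj(w,[[X,Y,zl]])[0]; lp=np.linalg.norm(plane(w,q,zl+.003)[:,:2]-[X,Y],axis=1)
k=(r<.078)&(r>.058)&(lp>.072); print("wrist ring",fit(z[k],.068))
E
python3 chk.py
```

```text
[ 0.476  -0.3077  0.1332] [-2.661 -1.669 -0.   ] [ 0.1 -0.3 -2.6] 0.02446840583139205 17.0
side lid (array([ 0.3752, -0.2443]), 9, np.float64(0.0003))Traceback (most recent call last):
  File "chk.py", line 21, in <module>
    rim=scan(c,g,.480,-.3025,.072,.058,.006,.010,lambda p:p[1]>268 and p[0]<362,True); print("side rim",fit(plane(c,rim,.072)[:,:2],.058))
                                                                                                            ~~~~~^^^^^^^^^^^^
  File "h.py", line 17, in plane
    d=ray(c,uv); t=(z-c["position"][2])/d[:,2]
  File "h.py", line 14, in ray
    p=cv2.undistortPoints(np.array(uv,float).reshape(-1,1,2),c["mtx"],None if d is None else np.array(d)).reshape(-1,2)
      ~~~~~~~~~~~~~~~~~~~^^^^^^^^^^^^^^^^^^^^^^^^^^^^^^^^^^^^^^^^^^^^^^^^^^^^^^^^^^^^^^^^^^^^^^^^^^^^^^^^
cv2.error: OpenCV(4.12.0) /io/opencv/modules/calib3d/src/undistort.dispatch.cpp:347: error: (-215:Assertion failed) CV_IS_MAT(_src) && CV_IS_MAT(_dst) && (_src->rows == 1 || _src->cols == 1) && (_dst->rows == 1 || _dst->cols == 1) && _src->cols + _src->rows - 1 == _dst->rows + _dst->cols - 1 && (CV_MAT_TYPE(_src->type) == CV_32FC2 || CV_MAT_TYPE(_src->type) == CV_64FC2) && (CV_MAT_TYPE(_dst->type) == CV_32FC2 || CV_MAT_TYPE(_dst->type) == CV_64FC2) in function 'cvUndistortPointsInternal'
```

```bash
sed -i 's/v\[:-6\]-v\[6:\]/v[:-16]-v[16:]/; s/P\[i+3\]/P[i+8]/' chk.py; python3 chk.py
```

```text
[ 0.4761 -0.3076  0.1332] [-2.661 -1.67  -0.   ] [ 0.5  0.  -1.7] 0.02446708621603426 17.2
side lid (array([ 0.4771, -0.3074]), 124, np.float64(0.00103))
side rim (array([ 0.4747, -0.3063]), 64, np.float64(0.00056))
side ring (array([ 0.4758, -0.307 ]), 106, np.float64(0.00061))
wrist lid (array([ 0.4766, -0.3054]), 158, np.float64(0.00166))
wrist ring (array([ 0.4786, -0.3027]), 888, np.float64(0.00114))
```

The lid is within about 3 mm of the pan axis, and the two cameras' residuals point in opposite directions. One numeric check that the bystanders have not moved, then hand in.

Run:
```python
from h import *
from station import hand_in
c=cam("side")["pixels"]; o=cv2.imread("pics/side0.png")
d=cv2.absdiff(c,o).max(2)
for n,(x0,x1,y0,y1) in dict(glasses=(230,270,195,255),mill=(284,310,178,235)).items(): print(n,d[y0:y1,x0:x1].mean(),(d[y0:y1,x0:x1]>40).mean())
t=cam("top")["pixels"]; e=cv2.absdiff(t,cv2.imread("pics/top0.png")).max(2)
for n,(x0,x1,y0,y1) in dict(glasses=(288,325,222,250),mill=(298,314,182,215),mug=(296,320,145,178)).items(): print(n,(e[y0:y1,x0:x1]>40).mean())
s=observe(); print(s["tool_pos"],s["width"],s["ft_force"],s["clock"])
print(hand_in())
```

```text
glasses 8.125 0.015
mill 12.036437246963562 0.07827260458839407
glasses 0.0
mill 0.003787878787878788
mug 0.0
[ 0.47606688 -0.30758773  0.1332637 ] 0.02451450744258767 [-0.46712955  0.05618753 -2.19644739] 17.35
the job is handed in; nothing more can be done
None
```

I slid the saucepan by its handle from the orange ring to the white ring without lifting it. I then picked up the steel lid by its knob, carried it over the glasses and the mill, and handed in with it still held over the pan, at 17.4 s on the clock.

**Pan:** its base stood about 2 mm from the white ring's centre when I checked from above; the ring allows 16 mm.

**Lid:**
- **Height:** its underside is about 22 mm above the rim, worked out from the tool height.
- **Level:** the tool points straight down. I did not measure the lid's tilt itself.
- **Contact:** the wrist feels about 2 N, roughly the lid's weight, so nothing is touching.
- **Centring:** I had gripped it slightly off-centre, so I moved it about 5 mm over the pan. Afterwards the cameras disagreed: the side view put the lid about 2.6 mm off the pan axis. The wrist view puts it 3–5 mm off, the opposite way. I left it between the two.

**Other objects:** the glasses, mill and mug look unmoved in the top camera. The side view shows some pixel change around the mill (8%) that I did not explain. I did not recheck the egg timer or the bowl at the end.

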